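Work the thread tap forward, back and forward to its depth mark

TASK

A hand tap has been started in the round boss; carry on cutting the thread. Take its wrench from above and turn it clockwise about 55 degrees, turn it back about 30 degrees to break the chip, then turn it clockwise again until its bar lies directly in line over the two pins of its own clamp plate, which is the right depth, and let go of it. Leave the other tap, the one in the square nut blank, alone.

Things in the scene. Friction and masses are not known exactly. Their poses are not given: they have to be found in the camera images.
- boss_tap (a joint): Angle (rad) of the hand tap standing upright in the round boss (34 mm across on a 56 mm flange). It grows clockwise seen from above and starts at 0 to 0.35; at 1.38 the wrench's bar lies in line over the two steel pins of its plate. The tap stays at its height as it turns, drags with about 0.05 N m and stays where it is left; it can turn from -0.5 to 1.75.
- boss_tap_grip (a point): Middle of the steel wrench block on that tap, on its axis, 87 mm above the worktop; grip here. The block is 28 mm long (its x, along the bar), 16 wide (its y, grip across this) and 22 high (11 above and below this point). Round bars 8 to 10 mm thick stick out of both its ends, 104 mm over all. z is up. The boss ends 34 mm below the block.
- boss_tap_end (a point): Outer end of one arm of that wrench's bar, 52 mm along x from the grip point; it circles about the tap. Under it is the fixed aluminium plate, 104 x 60 x 12 mm, with the boss (top 42 mm over the worktop) in its middle and an upright steel pin, 8 mm thick, top 50 mm over the worktop, 42 mm either side of the boss along the plate's length.
- nut_tap_end (a point): The same point of the other, equal tap with an equal wrench, which stands in a square nut blank (40 x 40 mm, 42 mm high with its own equal plate and pins). Leave this tap as it is.

How it is judged:
By the outcome, as a careful person would: the job done as asked, in the order asked, and still so for the second after the job is handed in, with the robot touching nothing.
It also fails if it takes over 42 s, if anything falls off the work surface, if the arm or the gripper's body presses on something with over 40 N, if the wrist force passes 120 N, or if a joint passes its speed limit or range.

ROBOT

A 7-joint arm with a two-finger parallel gripper is mounted at the origin on a cart in front of the work surface, level with it; the furniture and walls round the work are solid. World frame = base frame: x ahead of the robot, y to its left, z up, the work surface at z = 0. Lengths are in m, angles in rad, forces in N, time in s.
With the tool pointing down it reaches from about 0.425 to 1.025 m from the base axis. Payload 9.4 kg.
Tool frame: the origin (TCP) lies between the finger pads; the fingertips stand 22 mm ahead of it and the grasp point (between the pads) lies 3 mm ahead of it (bot.tip_reach is the distance from the TCP to the fingertips, in m); z points along the fingers, y is the line along which they close (so a half turn about z gives the same grasp; the last joint's range is limited). The gripper opens to 93 mm and grips with 3 to 60 N. Pads are 15 mm wide; open, the fingers measure 128 mm over their backs; the gripper's body (75 mm by 188 mm) begins 65 mm behind the grasp point.
Start: joints at [-1.357, 0.599, -0.003, 1.599, 0.002, 0.943, -0.08], TCP at [0.208, 0.695, 0.241] pointing down, gripper open.
Joint ranges: [-2.57, 2.57], [-0.35, 1.97], [-1.29, 1.29], [0.11, 2.56], [-1.05, 4.19], [0.11, 1.86], [-2.63, 2.63]. Speed limits (rad/s): [2.22, 2.22, 3.01, 3.01, 3.14, 3.14, 3.14].

INTERFACE

Orientations are given as a unit quaternion [w, x, y, z].
In Python, from bench import bot, vision gives the robot as it stands.
- The arm moves only by the tool servo_tool, never from a script. Its argument "series" is a list of rows, each an object with "delta_pos": the shift along the world's x, y, z in units of 25 mm (1.0 is 25 mm), a list of three; "dr": the turn, a rotation vector about the world's x, y, z in units of 6 degrees (1.0 is 6 degrees), a list of three; "grip": the opening, from 0 (shut) to 1 (fully open). A call has 1 to 20 rows; each row shifts and turns the commanded pose from where the row before left it; what a row does not reach is not made up. A row lasts 1/12 s, in which the tool goes at most 41.7 mm and 7.16 degrees, less where a joint would pass 70% of its speed; a pose out of reach is approached as far as the arm can. A call is refused whole if a number of a shift passes 1 or a number of a turn 1, either way. A call with a gripper value outside its range is refused whole. The fingers move at their own pace and stop on an object; the grip force is fixed at half the most. Time passes only in rows, so rows that do not move let the fingers close. It gives the time, the measured TCP pose, the force, the opening and the grip force at its end, in the units of the state.
- bot.read_state(): the state, without advancing time (a new reading comes with each control period).
- vision.grab_frame(name): name is "scene" or "side" or "wrist"; returns a dict with "image" (480x640x3 uint8, red, green, blue), "depth" (480x640 float32, m along the optical axis (not along the pixel's ray), 0 where there is no reading), "camera_matrix" (3x3 intrinsics, pixels), "cam_to_world" (4x4, takes a point from camera to world coordinates). Camera axes: x right, y up, looking along -z (the intrinsics and any distortion apply to the point x, -y, -z); pixel columns grow to the right and rows downward; lengths in m; the calibration is good to about 2 mm. A picture is of the moment at which its call begins.
- bot.sign_off(): hands the job in; it is judged then, once.
The state is a dict: "time_s": time; "joint_pos": joint angles; "qd": joint speeds; "joint_efforts": joint torques, N m; "position": TCP position; "orientation": TCP orientation; "contact_force": force on the tool from outside, world axes, zero at the start; "moment": the same for the moment, N m; "opening": opening from 0.0 (shut) to 1.0 (fully open); "gripper_force": force on a finger pad.
Only numpy, scipy, OpenCV 4.12 (cv2) and the standard library are available. Lean on these libraries where they do the work, as an engineer would, in place of code of your own. Each camera call takes 0.05 s, during which the arm holds its last target. There are 200 camera calls.

## Working session

There is one attempt and no reset: what is moved stays moved. The work goes in short steps, Python scripts to look and compute and a tool call to move; the robot and the scene stay as the last step left them, time stands still between calls to the robot, and variables do not carry over. Pictures are saved under pics/ and viewed, at most 10 in all, crops included, and the job is handed in when it is done.

Besides the shell and the picture viewer there is one more tool, called after "Emit:" by a JSON object that holds its "name" and its "arguments". servo_tool: Moves the arm, as the interface text tells. Its arguments: {"type":"object","properties":{"series":{"type":"array"}},"required":["series"]}

```bash
ls; mkdir -p pics; python3 - <<'E'
from bench import bot, vision
import cv2,numpy as np
s=bot.read_state(); print(s)
for n in ("scene","side"):
    f=vision.grab_frame(n); cv2.imwrite(f"pics/{n}0.png",f["image"][:,:,::-1]); np.savez(f"{n}0.npz",**f)
    print(n,f["camera_matrix"].tolist(),np.round(f["cam_to_world"],3).tolist())
E
```

```text
pics
{'time_s': 0.0, 'joint_pos': array([-1.35672286,  0.60012599, -0.00249792,  1.60013852,  0.00182083,
        0.94289349, -0.07980205]), 'qd': array([ 0.00122228, -0.00097289, -0.00050408, -0.00024526,  0.00120819,
        0.00185296, -0.00037954]), 'joint_efforts': array([-7.40945507e-05, -7.65059352e+01,  1.49696343e+00, -2.52333194e+01,
       -5.24470734e-02,  1.69485889e-02,  1.50543974e-04]), 'position': array([0.20776808, 0.69411252, 0.2397569 ]), 'orientation': array([-2.06965697e-05,  1.44859568e-01,  9.89451916e-01, -7.81909456e-04]), 'contact_force': array([-0.436039  ,  0.16055023,  0.29924374]), 'moment': array([ 0.00874476, -0.05819711,  0.06145802]), 'gripper_force': 0.0, 'opening': 1.0045938536659973}
scene [[609.2699274044, 0.0, 318.9538862120596], [0.0, 609.2699274044, 252.1036247202667], [0.0, 0.0, 1.0]] [[0.862, 0.293, -0.414, 0.084], [-0.507, 0.523, -0.685, -0.686], [0.016, 0.8, 0.6, 0.726], [0.0, 0.0, 0.0, 1.0]]
side [[527.9055190900549, 0.0, 325.89725214562606], [0.0, 527.9055190900549, 231.23034463505527], [0.0, 0.0, 1.0]] [[0.995, 0.037, -0.092, 0.414], [-0.099, 0.445, -0.89, -0.713], [0.008, 0.895, 0.447, 0.47], [0.0, 0.0, 0.0, 1.0]]
```

View pics/scene0.png

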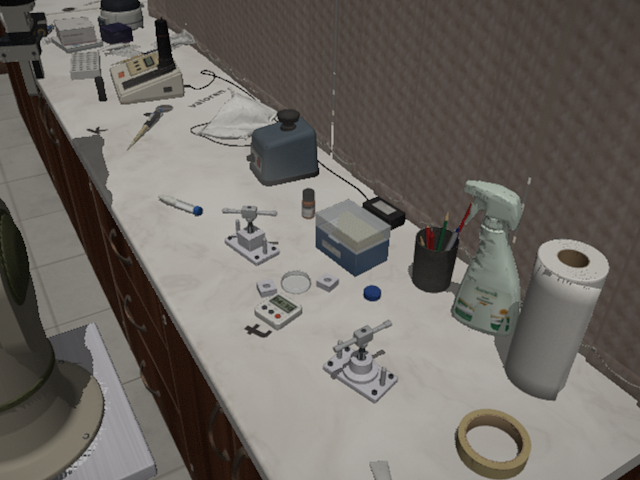

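View pics/side0.png

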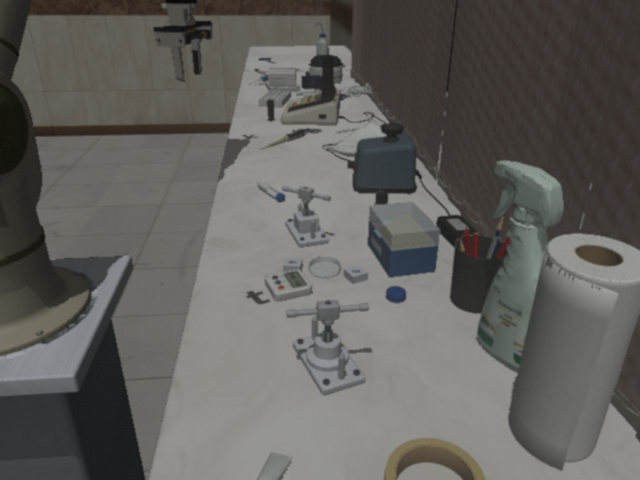

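The scene view shows the round-boss tap at about (363,345) and the square-nut tap at about (250,225). In the side view the boss tap is at about (328,325). Next I'll measure the boss tap from the point clouds.

```bash
cat > h.py <<'E'
import numpy as np,cv2
def cloud(f):
    K=f["camera_matrix"];d=f["depth"];v,u=np.mgrid[:480,:640]
    P=np.stack([(u-K[0,2])/K[0,0]*d,-(v-K[1,2])/K[1,1]*d,-d],-1)
    T=f["cam_to_world"];W=P@T[:3,:3].T+T[:3,3];W[d<=0]=np.nan
    return W
def rect(p):
    (c,s,a)=cv2.minAreaRect((p*1000).astype(np.float32)); return np.round(c,1),np.round(s,1),round(a,1)
def axis(p):
    c=p.mean(0);w,v=np.linalg.eigh(np.cov((p-c).T));d=v[:,-1];d=d*np.sign(d[0]);return c,np.degrees(np.arctan2(d[1],d[0]))
E
python3 - <<'E'
from h import *
for n,(u,v) in (("scene",(363,350)),("side",(328,330))):
    f=np.load(n+"0.npz");W=cloud(f)
    w=W[v-70:v+80,u-60:u+70].reshape(-1,3); w=w[np.isfinite(w[:,0])]
    print(n,"table z",np.median(w[:,2]))
    bar=w[(w[:,2]>.078)&(w[:,2]<.115)]
    c0=np.median(bar[:,:2],0); bar=bar[np.linalg.norm(bar[:,:2]-c0,axis=1)<.075]
    print(" bar",len(bar),axis(bar[:,:2]),rect(bar[:,:2]),bar[:,2].max())
    top=bar[bar[:,2]>.094]; print(" blocktop",len(top),top.mean(0),rect(top[:,:2]))
    c=top.mean(0)[:2]
    near=w[np.linalg.norm(w[:,:2]-c,axis=1)<.08]
    pl=near[(near[:,2]>.008)&(near[:,2]<.016)]; print(" plate",len(pl),rect(pl[:,:2]))
    for lo,hi in((.044,.054),(.036,.044)):
        q=near[(near[:,2]>lo)&(near[:,2]<hi)]; r=np.linalg.norm(q[:,:2]-c,axis=1)
        for nm,m in (("pins",(r>.032)&(r<.052)),("boss",r<.022)):
            print(" ",lo,nm,m.sum()); 
            if nm=="pins": print(np.round(q[m][:40],4).tolist())
            elif m.sum(): print(q[m].mean(0))
E
```

```text
scene table z 0.0016296039057253076
 bar 558 (array([ 0.47254   , -0.17095888]), np.float64(3.1257283705966685)) (array([ 475. , -169.5]), array([104.4,  17.6]), 1.6) 0.10153746584100631
 blocktop 180 [ 0.47358876 -0.1701112   0.09828774] (array([ 471.1, -169.6]), array([91.2, 17.6]), 1.6)
 plate 1020 (array([ 474.1, -169.1]), array([ 62. , 104.7]), 18.7)
  0.044 pins 42
[[0.4607, -0.1287, 0.0532], [0.4628, -0.1284, 0.052], [0.4597, -0.1276, 0.0506], [0.46, -0.1299, 0.0525], [0.4619, -0.1299, 0.0515], [0.4655, -0.1273, 0.0475], [0.459, -0.126, 0.0473], [0.4589, -0.129, 0.05], [0.4605, -0.1293, 0.0496], [0.4619, -0.1299, 0.0494], [0.4645, -0.129, 0.0472], [0.4575, -0.1283, 0.048], [0.4596, -0.1281, 0.0467], [0.4591, -0.1315, 0.05], [0.4632, -0.1282, 0.0451], [0.4631, -0.1311, 0.0476], [0.4583, -0.1274, 0.0446], [0.4594, -0.1285, 0.045], [0.4887, -0.2068, 0.0515], [0.4906, -0.2068, 0.0505], [0.4882, -0.2031, 0.0461], [0.4878, -0.2059, 0.049], [0.4888, -0.207, 0.0495], [0.4887, -0.2093, 0.0518], [0.4844, -0.2079, 0.0506], [0.486, -0.2082, 0.05], [0.4873, -0.209, 0.05], [0.488, -0.2104, 
[... 2944 characters left out ...]
6], [0.4615, -0.1323, 0.0385], [0.4559, -0.1338, 0.0383], [0.4574, -0.1324, 0.0371], [0.4587, -0.133, 0.0375], [0.4598, -0.136, 0.0396], [0.4614, -0.1335, 0.0377], [0.4572, -0.1348, 0.0373], [0.4585, -0.1352, 0.0375], [0.4821, -0.2101, 0.0421], [0.483, -0.2123, 0.0439], [0.4855, -0.2118, 0.0432], [0.4895, -0.2101, 0.0415], [0.4822, -0.2096, 0.0401], [0.483, -0.2124, 0.0423], [0.4842, -0.213, 0.0428], [0.4853, -0.2136, 0.0432], [0.4866, -0.2128, 0.0424], [0.488, -0.2118, 0.0415], [0.4893, -0.2117, 0.0413], [0.4821, -0.2099, 0.0387], [0.4831, -0.2117, 0.0402], [0.4843, -0.2124, 0.0407], [0.4854, -0.2132, 0.0413], [0.4867, -0.2125, 0.0406]]
  0.036 boss 342
[ 0.47175932 -0.1759297   0.04084063]
```

```bash
python3 - <<'E'
from h import *
A=[]
for n in("scene","side"):
    w=cloud(np.load(n+"0.npz")).reshape(-1,3);A.append(w[np.isfinite(w[:,0])])
w=np.vstack(A);c=np.array([.4728,-.1705])
r=np.linalg.norm(w[:,:2]-c,axis=1)
for z in(.06,.12,.15): q=w[(w[:,2]>z)&(r>.06)&(w[:,0]>.3)]; rr=np.linalg.norm(q[:,:2]-c,axis=1); i=rr.argmin(); print(z,rr[i],q[i])
for y in np.arange(-.3,.8,.1):
    m=(abs(w[:,1]-y)<.05)&(w[:,0]>.25)&(w[:,0]<.62);print(round(y,1),m.sum(),np.nanmax(w[m][:,2]) if m.any() else None)
E
```

```text
0.06 0.21554980194556048 [ 0.68761456 -0.15271172  0.06501516]
0.12 0.21968145471024925 [ 0.6853079  -0.11481934  0.25531153]
0.15 0.21968145471024925 [ 0.6853079  -0.11481934  0.25531153]
-0.3 31922 0.030039533800709894
-0.2 30658 0.10153746584100631
-0.1 19302 0.053247919507178776
0.0 18543 0.08629466256608542
0.1 15157 0.08701839208079154
0.2 12974 0.10244406307835141
0.3 8851 0.06410517968780827
0.4 9260 0.10681280762026324
0.5 7727 0.10769006546279503
0.6 6479 0.020370846230025885
0.7 5774 0.3477608222964767
```

Emit:
{"name": "servo_tool", "arguments": {"series": [{"delta_pos":[0.5,-1,0],"dr":[0,0,0.1],"grip":1},{"delta_pos":[0.5,-1,0],"dr":[0,0,0.1],"grip":1},{"delta_pos":[0.5,-1,0],"dr":[0,0,0.1],"grip":1},{"delta_pos":[0.5,-1,0],"dr":[0,0,0.1],"grip":1},{"delta_pos":[0.5,-1,0],"dr":[0,0,0.1],"grip":1},{"delta_pos":[0.5,-1,0],"dr":[0,0,0.1],"grip":1},{"delta_pos":[0.5,-1,0],"dr":[0,0,0.1],"grip":1},{"delta_pos":[0.5,-1,0],"dr":[0,0,0.1],"grip":1},{"delta_pos":[0.5,-1,0],"dr":[0,0,0.1],"grip":1},{"delta_pos":[0.5,-1,0],"dr":[0,0,0.1],"grip":1},{"delta_pos":[0.5,-1,0],"dr":[0,0,0.1],"grip":1},{"delta_pos":[0.5,-1,0],"dr":[0,0,0.1],"grip":1},{"delta_pos":[0.5,-1,0],"dr":[0,0,0.1],"grip":1},{"delta_pos":[0.5,-1,0],"dr":[0,0,0.1],"grip":1},{"delta_pos":[0.5,-1,0],"dr":[0,0,0.1],"grip":1},{"delta_pos":[0.5,-1,0],"dr":[0,0,0.1],"grip":1},{"delta_pos":[0.5,-1,0],"dr":[0,0,0.1],"grip":1},{"delta_pos":[0.5,-1,0],"dr":[0,0,0.1],"grip":1},{"delta_pos":[0.5,-1,0],"dr":[0,0,0.1],"grip":1},{"delta_pos":[0.5,-1,0],"dr":[0,0,0.1],"grip":1}]}}

```text
time_s: 1.77
position: [0.4582, 0.1932, 0.2405]
orientation: [-0.0, 0.04, 0.999, -0.0]
contact_force: [0.4, 0.6, 0.5]
opening: 1.002
gripper_force: 0.0
```

Emit:
{"name": "servo_tool", "arguments": {"series": [{"delta_pos":[0.04,-1,0],"dr":[0,0,0.1],"grip":1},{"delta_pos":[0.04,-1,0],"dr":[0,0,0.1],"grip":1},{"delta_pos":[0.04,-1,0],"dr":[0,0,0.1],"grip":1},{"delta_pos":[0.04,-1,0],"dr":[0,0,0.1],"grip":1},{"delta_pos":[0.04,-1,0],"dr":[0,0,0.1],"grip":1},{"delta_pos":[0.04,-1,0],"dr":[0,0,0.1],"grip":1},{"delta_pos":[0.04,-1,0],"dr":[0,0,0.1],"grip":1},{"delta_pos":[0.04,-1,0],"dr":[0,0,0.1],"grip":1},{"delta_pos":[0.04,-1,0],"dr":[0,0,0.1],"grip":1},{"delta_pos":[0.04,-1,0],"dr":[0,0,0.1],"grip":1},{"delta_pos":[0.04,-1,0],"dr":[0,0,0.1],"grip":1},{"delta_pos":[0.04,-1,0],"dr":[0,0,0],"grip":1},{"delta_pos":[0.04,-1,0],"dr":[0,0,0],"grip":1},{"delta_pos":[0.04,-1,0],"dr":[0,0,0],"grip":1},{"delta_pos":[0.04,-0.52,0],"dr":[0,0,0],"grip":1},{"delta_pos":[0,0,0],"dr":[0,0,0],"grip":1},{"delta_pos":[0,0,0],"dr":[0,0,0],"grip":1}]}}

```text
time_s: 3.18
position: [0.4726, -0.1688, 0.2404]
orientation: [-0.0, -0.016, 1.0, 0.0]
contact_force: [-0.2, 0.8, 0.3]
opening: 1.0
gripper_force: 0.0
```

```bash
cat > m.py <<'E'
from h import *
from bench import bot,vision
import sys
def tool():
    s=bot.read_state();q=s["orientation"];w,x,y,z=q
    yv=np.array([2*(x*y-w*z),1-2*(x*x+z*z)]);a=np.degrees(np.arctan2(yv[1],yv[0]))
    print("t",s["time_s"],"pos",s["position"].round(4),"tool y deg",a.round(2),"q",np.round(s["joint_pos"],2),"F",s["contact_force"].round(1),"M",s["moment"].round(2),"open",round(s["opening"],3),s["gripper_force"])
def meas(n):
    f=vision.grab_frame(n);w=cloud(f).reshape(-1,3);w=w[np.isfinite(w[:,0])]
    c=np.array([.4728,-.1705]);r=np.linalg.norm(w[:,:2]-c,axis=1)
    b=w[(r<.065)&(w[:,2]>.076)&(w[:,2]<.103)];print(n,"bar",len(b),rect(b[:,:2]),axis(b[:,:2]))
    t=b[(b[:,2]>.093)]
    if len(t)>5: print(" top",len(t),rect(t[:,:2]),t[:,2].mean())
    p=w[(r<.075)&(w[:,2]>.006)&(w[:,2]<.016)]
    if len(p)>5: print(" plate",len(p),rect(p[:,:2]))
    q=w[(r>.034)&(r<.05)&(w[:,2]>.045)&(w[:,2]<.054)]
    for s in(1,-1):
        g=q[(q[:,1]-c[1])*s>.02]
        if len(g): print(" pin",len(g),np.median(g,0).round(4))
    return f
E
python3 - <<'E'
from m import *
tool(); f=meas("wrist"); cv2.imwrite("pics/w1.png",f["image"][:,:,::-1])
E
```

```text
t 3.1833 pos [ 0.4726 -0.1688  0.2404] tool y deg 91.84 q [ 0.21  0.33  0.03  2.1  -0.01  0.7   1.85] F [-0.2  0.8  0.3] M [ 0.09  0.02 -0.  ] open 1.0 0.0
wrist bar 1299 (array([ 474.8, -167.5]), array([103.3,  15.5]), 2.4) (array([ 0.4726831 , -0.16762825]), np.float64(3.5261439107563417))
 top 562 (array([ 474.6, -167.6]), array([99.7, 15.3]), 2.1) 0.09791731193896076
 plate 2416 (array([ 475.2, -167.4]), array([ 60.4, 104.1]), 18.4)
 pin 50 [ 0.4613 -0.1279  0.0483]
 pin 43 [ 0.4877 -0.2068  0.0481]
```

View pics/w1.png

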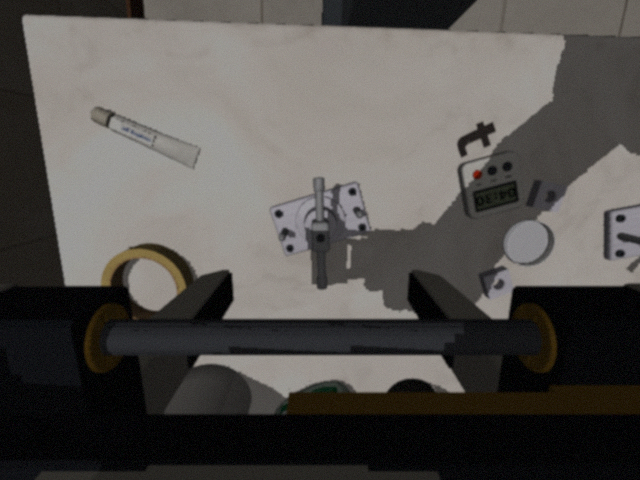

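The wrist view shows the block at about (319,236), the bar running vertically in the image at about +2° in the world frame, and the plate pins at (287,232) and (360,210). I'll go down, close gently and then read the forces.

Emit:
{"name": "servo_tool", "arguments": {"series": [{"delta_pos":[0.06,0,-0.7],"dr":[0,0,0],"grip":1},{"delta_pos":[0,0,-0.7],"dr":[0,0,0],"grip":1},{"delta_pos":[0,0,-0.7],"dr":[0,0,0],"grip":0.8},{"delta_pos":[0,0,-0.7],"dr":[0,0,0],"grip":0.6},{"delta_pos":[0,0,-0.7],"dr":[0,0,0],"grip":0.5},{"delta_pos":[0,0,-0.7],"dr":[0,0,0],"grip":0.5},{"delta_pos":[0,0,-0.7],"dr":[0,0,0],"grip":0.5},{"delta_pos":[0,0,-0.7],"dr":[0,0,0],"grip":0.5},{"delta_pos":[0,0,-0.4],"dr":[0,0,0],"grip":0.4},{"delta_pos":[0,0,0],"dr":[0,0,0],"grip":0.3},{"delta_pos":[0,0,0],"dr":[0,0,0],"grip":0.25},{"delta_pos":[0,0,0],"dr":[0,0,0],"grip":0.2},{"delta_pos":[0,0,0],"dr":[0,0,0],"grip":0.15},{"delta_pos":[0,0,0],"dr":[0,0,0],"grip":0.1},{"delta_pos":[0,0,0],"dr":[0,0,0],"grip":0},{"delta_pos":[0,0,0],"dr":[0,0,0],"grip":0},{"delta_pos":[0,0,0],"dr":[0,0,0],"grip":0}]}}

```text
time_s: 4.65
position: [0.4748, -0.1686, 0.0914]
orientation: [0.001, -0.017, 1.0, -0.0]
contact_force: [-0.5, 1.1, 7.4]
opening: 0.171
gripper_force: 29.8
```

```bash
python3 - <<'E'
from m import *
tool(); f=meas("side"); cv2.imwrite("pics/s1.png",cv2.resize(f["image"][200:420,200:480,::-1],None,fx=2.5,fy=2.5))
E
```

```text
t 4.65 pos [ 0.4748 -0.1686  0.0914] tool y deg 91.93 q [ 0.22  0.58  0.01  2.23 -0.02  0.34  1.85] F [-0.5  1.1  7.4] M [0.01 0.1  0.02] open 0.171 29.835714096998345
side bar 755 (array([ 472.8, -180.7]), array([103.6,  28.4]), 2.2) (array([ 0.47100268, -0.17976923]), np.float64(2.4949480434951727))
 top 131 (array([ 472.7, -184.7]), array([26.8, 20.7]), 3.5) 0.09752628245453357
 plate 1299 (array([ 472. , -170.7]), array([ 59.8, 105.5]), 18.5)
 pin 17 [ 0.4588 -0.1323  0.0473]
 pin 27 [ 0.4854 -0.2114  0.0469]
```

View pics/s1.png

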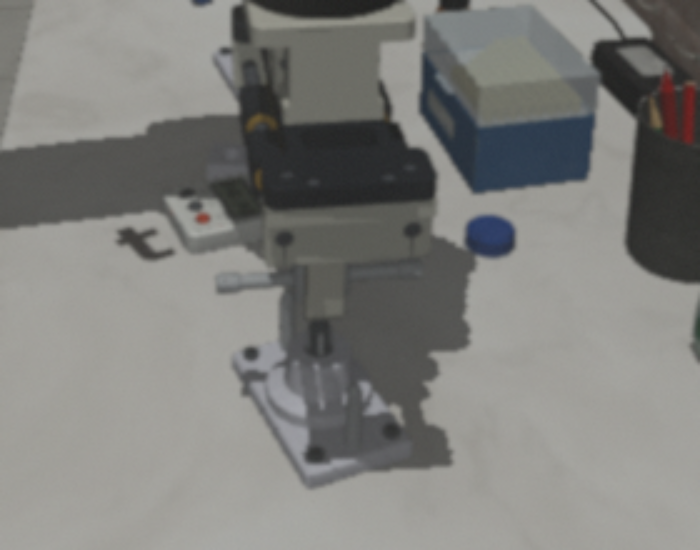

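The side crop shows the fingers closed on the block at about (325,285), and the opening matches 16 mm with low side force. Now I'll turn it 55° clockwise.

Emit:
{"name": "servo_tool", "arguments": {"series": [{"delta_pos":[0,0,0],"dr":[0,0,-0.3],"grip":0},{"delta_pos":[0,0,0],"dr":[0,0,-0.5],"grip":0},{"delta_pos":[0,0,0],"dr":[0,0,-0.5],"grip":0},{"delta_pos":[0,0,0],"dr":[0,0,-0.5],"grip":0},{"delta_pos":[0,0,0],"dr":[0,0,-0.5],"grip":0},{"delta_pos":[0,0,0],"dr":[0,0,-0.5],"grip":0},{"delta_pos":[0,0,0],"dr":[0,0,-0.5],"grip":0},{"delta_pos":[0,0,0],"dr":[0,0,-0.5],"grip":0},{"delta_pos":[0,0,0],"dr":[0,0,-0.5],"grip":0},{"delta_pos":[0,0,0],"dr":[0,0,-0.5],"grip":0}]}}

```text
time_s: 5.53
position: [0.4748, -0.1685, 0.0914]
orientation: [0.001, 0.233, 0.972, 0.0]
contact_force: [-1.0, 0.7, 8.2]
opening: 0.172
gripper_force: 29.8
```

```bash
python3 -c "
from m import *
tool()"
```

```text
t 5.5333 pos [ 0.4748 -0.1685  0.0914] tool y deg 63.0 q [ 0.14  0.58  0.13  2.23 -0.22  0.34  1.55] F [-1.   0.7  8.2] M [0.09 0.17 0.09] open 0.172 29.834654635214974
```

Emit:
{"name": "servo_tool", "arguments": {"series": [{"delta_pos":[0,0,0],"dr":[0,0,-0.5],"grip":0},{"delta_pos":[0,0,0],"dr":[0,0,-0.5],"grip":0},{"delta_pos":[0,0,0],"dr":[0,0,-0.5],"grip":0},{"delta_pos":[0,0,0],"dr":[0,0,-0.5],"grip":0},{"delta_pos":[0,0,0],"dr":[0,0,-0.5],"grip":0},{"delta_pos":[0,0,0],"dr":[0,0,-0.5],"grip":0},{"delta_pos":[0,0,0],"dr":[0,0,-0.5],"grip":0},{"delta_pos":[0,0,0],"dr":[0,0,-0.5],"grip":0},{"delta_pos":[0,0,0],"dr":[0,0,-0.3],"grip":0},{"delta_pos":[0,0,0],"dr":[0,0,0],"grip":0},{"delta_pos":[0,0,0],"dr":[0,0,0],"grip":0},{"delta_pos":[0,0,0],"dr":[0,0,0],"grip":0}]}}

```text
time_s: 6.53
position: [0.4749, -0.1684, 0.0914]
orientation: [0.001, 0.444, 0.896, 0.0]
contact_force: [-0.1, 1.5, 8.5]
opening: 0.168
gripper_force: 29.8
```

```bash
python3 -c "
from m import *
tool(); meas('side'); meas('scene')"
```

```text
t 6.5333 pos [ 0.4749 -0.1684  0.0914] tool y deg 37.33 q [ 0.06  0.59  0.24  2.24 -0.4   0.35  1.29] F [-0.1  1.5  8.5] M [ 0.13  0.17 -0.05] open 0.168 29.842801438717288
side bar 933 (array([ 471., -173.]), array([ 45. , 101.2]), 55.9) (array([ 0.47384585, -0.1797408 ]), np.float64(-46.965531574178726))
 top 333 (array([ 473.8, -173.2]), array([47.9, 23.7]), 35.9) 0.09773408614439792
 plate 1327 (array([ 472.1, -170.9]), array([ 59.7, 105.7]), 18.7)
 pin 27 [ 0.4854 -0.2116  0.0471]
scene bar 191 (array([ 482. , -188.3]), array([20.3, 64.3]), 60.4) (array([ 0.48566158, -0.19279423]), np.float64(-28.304086660202074))
 top 10 (array([ 496.4, -198.5]), array([ 4.2, 29. ]), 40.7) 0.09364900994702315
 plate 1101 (array([ 474.6, -168.8]), array([ 62.9, 104.3]), 18.6)
 pin 19 [ 0.4606 -0.1303  0.0482]
 pin 20 [ 0.4877 -0.209   0.049 ]
```

Emit:
{"name": "servo_tool", "arguments": {"series": [{"delta_pos":[0,0,0],"dr":[0,0,0.5],"grip":0},{"delta_pos":[0,0,0],"dr":[0,0,0.5],"grip":0},{"delta_pos":[0,0,0],"dr":[0,0,0.5],"grip":0},{"delta_pos":[0,0,0],"dr":[0,0,0.5],"grip":0},{"delta_pos":[0,0,0],"dr":[0,0,0.5],"grip":0},{"delta_pos":[0,0,0],"dr":[0,0,0.5],"grip":0},{"delta_pos":[0,0,0],"dr":[0,0,0.5],"grip":0},{"delta_pos":[0,0,0],"dr":[0,0,0.5],"grip":0},{"delta_pos":[0,0,0],"dr":[0,0,0.5],"grip":0},{"delta_pos":[0,0,0],"dr":[0,0,0.5],"grip":0},{"delta_pos":[0,0,0],"dr":[0,0,0],"grip":0},{"delta_pos":[0,0,0],"dr":[0,0,0],"grip":0},{"delta_pos":[0,0,0],"dr":[0,0,0],"grip":0}]}}

```text
time_s: 7.72
position: [0.4748, -0.1685, 0.0914]
orientation: [0.001, 0.196, 0.981, 0.0]
contact_force: [-1.1, 0.6, 7.5]
opening: 0.168
gripper_force: 29.8
```

```bash
python3 -c "
from m import *
tool()"
```

```text
t 7.7167 pos [ 0.4748 -0.1685  0.0914] tool y deg 67.34 q [ 0.15  0.58  0.11  2.23 -0.19  0.34  1.6 ] F [-1.1  0.6  7.5] M [0.08 0.11 0.02] open 0.168 29.835738167438066
```

Emit:
{"name": "servo_tool", "arguments": {"series": [{"delta_pos":[0,0,0],"dr":[0,0,-0.5],"grip":0},{"delta_pos":[0,0,0],"dr":[0,0,-0.5],"grip":0},{"delta_pos":[0,0,0],"dr":[0,0,-0.5],"grip":0},{"delta_pos":[0,0,0],"dr":[0,0,-0.5],"grip":0},{"delta_pos":[0,0,0],"dr":[0,0,-0.5],"grip":0},{"delta_pos":[0,0,0],"dr":[0,0,-0.5],"grip":0},{"delta_pos":[0,0,0],"dr":[0,0,-0.5],"grip":0},{"delta_pos":[0,0,0],"dr":[0,0,-0.5],"grip":0},{"delta_pos":[0,0,0],"dr":[0,0,-0.5],"grip":0},{"delta_pos":[0,0,0],"dr":[0,0,-0.5],"grip":0},{"delta_pos":[0,0,0],"dr":[0,0,-0.5],"grip":0},{"delta_pos":[0,0,0],"dr":[0,0,-0.5],"grip":0},{"delta_pos":[0,0,0],"dr":[0,0,-0.5],"grip":0},{"delta_pos":[0,0,0],"dr":[0,0,-0.5],"grip":0},{"delta_pos":[0,0,0],"dr":[0,0,-0.5],"grip":0},{"delta_pos":[0,0,0],"dr":[0,0,-0.5],"grip":0},{"delta_pos":[0,0,0],"dr":[0,0,-0.14],"grip":0},{"delta_pos":[0,0,0],"dr":[0,0,0],"grip":0},{"delta_pos":[0,0,0],"dr":[0,0,0],"grip":0},{"delta_pos":[0,0,0],"dr":[0,0,0],"grip":0}]}}

```text
time_s: 9.38
position: [0.475, -0.1684, 0.0914]
orientation: [0.001, 0.584, 0.812, 0.001]
contact_force: [0.3, 1.1, 7.9]
opening: 0.17
gripper_force: 29.8
```

```bash
python3 -c "
from m import *
tool(); f=meas('side'); meas('scene'); cv2.imwrite('pics/s2.png',cv2.resize(f['image'][200:420,200:480,::-1],None,fx=2.5,fy=2.5))"
```

```text
t 9.3833 pos [ 0.475  -0.1684  0.0914] tool y deg 18.49 q [ 0.01  0.6   0.32  2.24 -0.52  0.37  1.09] F [0.3 1.1 7.9] M [ 0.09  0.14 -0.06] open 0.17 29.841454757989183
side bar 897 (array([ 480.7, -183.6]), array([44.3, 67.1]), 42.4) (array([ 0.47413754, -0.18335082]), np.float64(-49.52945024838687))
 top 361 (array([ 471.8, -171.3]), array([47.6, 27.1]), 27.1) 0.09772774489050784
 plate 1311 (array([ 472.2, -171. ]), array([ 60.3, 104.7]), 18.8)
 pin 24 [ 0.4853 -0.2117  0.0472]
scene bar 485 (array([ 473. , -189.7]), array([57.3, 48.3]), 84.9) (array([ 0.47530758, -0.18440298]), np.float64(-45.63429033629003))
 top 198 (array([ 471.6, -185.3]), array([50.6, 47. ]), 78.2) 0.09792067281237089
 plate 1081 (array([ 474.6, -168.7]), array([ 62.3, 104.7]), 18.8)
 pin 13 [ 0.4592 -0.1306  0.0471]
 pin 25 [ 0.4874 -0.2095  0.0481]
```

View pics/s2.png

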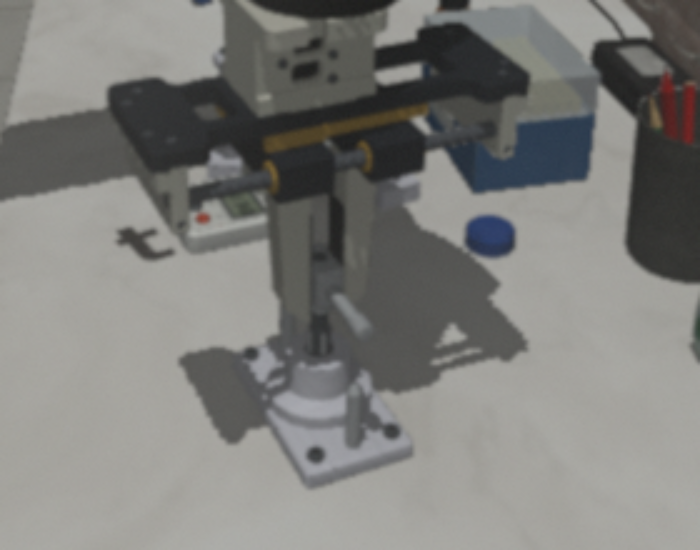

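The bar's near arm ends at about (360,325), directly above its pin at (355,400). I'll open, rise and check.

Emit:
{"name": "servo_tool", "arguments": {"series": [{"delta_pos":[0,0,0],"dr":[0,0,0],"grip":0.25},{"delta_pos":[0,0,0],"dr":[0,0,0],"grip":0.4},{"delta_pos":[0,0,0],"dr":[0,0,0],"grip":0.6},{"delta_pos":[0,0,0],"dr":[0,0,0],"grip":0.7},{"delta_pos":[0,0,0],"dr":[0,0,0],"grip":0.7},{"delta_pos":[0,0,0],"dr":[0,0,0],"grip":0.7},{"delta_pos":[0,0,0.5],"dr":[0,0,0],"grip":0.7},{"delta_pos":[0,0,0.8],"dr":[0,0,0],"grip":0.7},{"delta_pos":[0,0,0.8],"dr":[0,0,0],"grip":0.7},{"delta_pos":[0,0,0.8],"dr":[0,0,0],"grip":0.7},{"delta_pos":[0,0,0.8],"dr":[0,0,0],"grip":0.8},{"delta_pos":[0,0,0.8],"dr":[0,0,0],"grip":0.9},{"delta_pos":[0,0,0.8],"dr":[0,0,0],"grip":1},{"delta_pos":[0,0,0.7],"dr":[0,0,0],"grip":1},{"delta_pos":[0,0,0],"dr":[0,0,0],"grip":1},{"delta_pos":[0,0,0],"dr":[0,0,0],"grip":1},{"delta_pos":[0,0,0],"dr":[0,0,0],"grip":1}]}}

```text
time_s: 10.9
position: [0.4741, -0.1681, 0.24]
orientation: [-0.0, 0.584, 0.812, -0.0]
contact_force: [-0.6, 0.4, 0.4]
opening: 0.994
gripper_force: 0.0
```

```bash
python3 -c "
from m import *
tool(); f=meas('wrist'); meas('side'); meas('scene'); cv2.imwrite('pics/w2.png',cv2.resize(f['image'][130:330,200:460,::-1],None,fx=3,fy=3))"
```

```text
t 10.9 pos [ 0.4741 -0.1681  0.24  ] tool y deg 18.52 q [-0.19  0.38  0.57  2.12 -0.31  0.72  0.91] F [-0.6  0.4  0.4] M [-0.12 -0.01  0.01] open 0.994 0.0
wrist bar 1320 (array([ 475.1, -168. ]), array([ 15.3, 103.8]), 18.7) (array([ 0.47423647, -0.16560268]), np.float64(-70.92768373073368))
 top 564 (array([ 474.6, -166.6]), array([15.3, 99. ]), 18.9) 0.09790524824667683
 plate 2285 (array([ 475.3, -168.4]), array([ 60.1, 104.5]), 18.6)
side bar 629 (array([ 471.7, -170.9]), array([ 15.8, 105.5]), 21.4) (array([ 0.47243197, -0.17746144]), np.float64(-70.19137277776741))
 top 192 (array([ 472. , -170.8]), array([15.1, 30. ]), 21.9) 0.09682056704392077
 plate 1320 (array([ 471.8, -170.5]), array([ 59.8, 106.7]), 18.5)
 pin 19 [ 0.4588 -0.1317  0.0474]
 pin 25 [ 0.4855 -0.2111  0.0476]
scene bar 568 (array([ 473.9, -169.2]), array([ 18.1, 104.1]), 19.3) (array([ 0.47333544, -0.1720126 ]), np.float64(-70.51005721254855))
 top 225 (array([ 474.6, -169. ]), array([ 16.6, 102. ]), 19.3) 0.09735639749566666
 plate 1091 (array([ 474.3, -169.2]), array([ 61.4, 105.1]), 19.3)
 pin 22 [ 0.4607 -0.1294  0.0481]
 pin 24 [ 0.4872 -0.2087  0.0485]
```

View pics/w2.png

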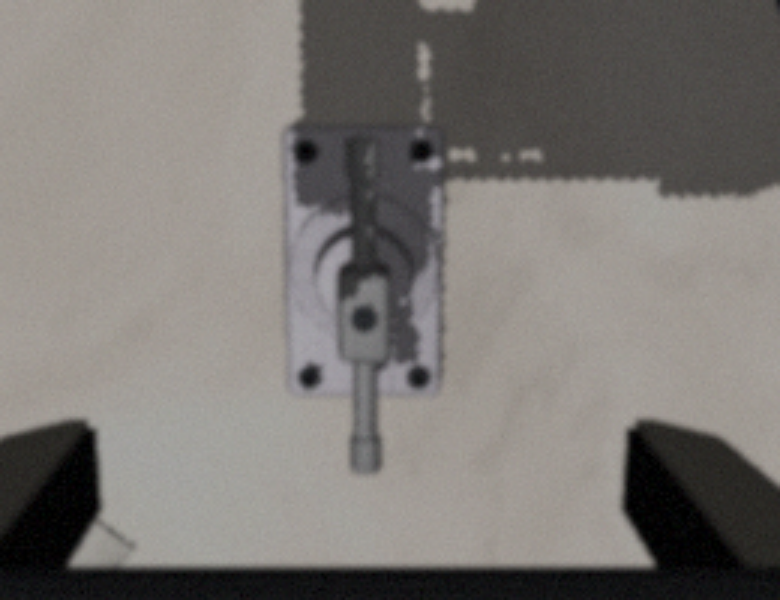

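The wrist crop shows the bar running from (362,140) to (366,470), in line with the plate. It measures 18.7° against 18.6° for the plate, with the gripper clear and open. I'm handing the job in.

```bash
python3 -c "
from bench import bot
print(bot.sign_off())"
```

```text
the job is handed in; nothing more can be done
None
```

The boss tap was turned 54.6° clockwise, 30° back, then 48.9° clockwise until its bar lay in line over the plate pins (within about 0.1° in the wrist camera); I then let go, left the other tap alone, and handed the job in at about 11 s.

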